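# Draw the stiff watch drawer with the pull hook

## Task

One drawer of the low watch chest has lost its knob and carries only a small steel screw eye. Take the pull hook from the green bench mat, drop its tip into the eye and gently draw that drawer out until you feel it come up against its stop, keeping a light steady pull there for a moment; then unhook it, leaving the drawer open, and lay the hook back on the mat the way it lay, tip down, and let go. Do not touch the drawer with your fingers, do not wrench the eye, and leave the other drawers and everything else on the bench as they are.

Things in the scene. Friction and masses are not known exactly. Their poses are not given: they have to be found in the camera images.
- hook_grip (a point): Centre of the handle of the pull hook, which lies on the mat: a flat-sided wooden handle 90 long x 26 wide x 34 high (mm), a 5 mm steel shank from the middle of its front end, the end of the shank bent 90 degrees down. About 110 g. x points along the shank to the tip, z up, away from the bent tip's pointing. Grasp it across the 26 mm width (along y).
- hook_tip (a point): The lower end of the hook's bent tip: 130 mm ahead of hook_grip along x and 15 mm below it. The bent tip is a round-ended 5 mm rod; its free length under the shank is about 12 mm.
- hook: The whole pull hook; its origin is at the centre of the underside of the handle, axes as hook_grip.
- eye (a point): Centre of the screw eye on the drawer to be opened: a lying ring of round steel wire fixed to the front, clear opening 10 mm, wire 4.4 mm thick, 20 mm across outside, hole along z, 42 mm above the bench, 20 mm in front of the drawer's face. x points into the chest: the drawer slides out along -x. A load of more than 15 N by the hook, down or along, bends it.
- drawer: The drawer with the eye (the other two have brass knobs; which bay it is in varies). Starts 0 to 35 mm ajar, takes 2 to 4 N to draw slowly, stays where left. Its unseen stop comes at 70 to 90 mm of opening, different each time, and is firm. A steady pull of 7 to 12 N for half a second at a standstill makes sure of it. Origin: 110 mm behind the eye, 30 mm below it.
- bay_front (a point): Fixed point on the chest's front plane, at the height of the eye and in line with it: where the drawer's front face stands when the drawer is shut flush. Axes as eye. The chest is 348 wide, 180 deep and 80 high; it does not move.
- mat: Green bench mat, fixed, 240 x 240 x 3 mm, origin at the centre of its underside.
- drawer_a: One of the two neighbouring drawers with a brass knob (knob 18 mm across, 20 mm out). Leave shut.
- drawer_b: The other neighbouring drawer with a brass knob. Leave shut.
- jar: Bystander: glass jar with steel lid, 38 mm diameter, 50 high, standing in front of the chest about 100 mm to one side of the eye's line.
- holder: Bystander: round aluminium movement holder, 42 mm diameter, 32 high, standing in front of the chest about 100 mm to the other side of the eye's line.
- wristwatch: Bystander: steel wristwatch laid out flat on the mat, 140 mm long, 38 wide, 10 high; origin at the centre of its underside.
- tweezers: Bystander: steel tweezers lying on the bench, 120 mm long, 9 high.
- dish: Bystander: small glass parts dish, 72 mm diameter, 22 high.
- opener: Bystander: case knife with a black handle, lying on the bench, 140 mm long, 16 high.
Not all that is in view belongs to the job. Of the things shaped like the hook, the wooden one is meant.

How it is judged:
By the outcome, as a careful person would: the job done as asked, in the order asked, and still so for the second after the job is handed in, with the robot touching nothing.
It also fails if it takes over 72 s, if anything falls off the work surface, if the arm or the gripper's body presses on something with over 40 N, if the wrist force passes 120 N, or if a joint passes its speed limit or range.

## Robot

A 7-joint arm with a two-finger parallel gripper is mounted at the origin on the work surface. World frame = base frame: x ahead of the robot, y to its left, z up, the work surface at z = 0. Lengths are in mm, angles in rad, forces in N, time in s.
With the tool pointing down it reaches from about 350 to 900 mm from the base axis. Payload 19.9 kg.
Tool frame: the origin (TCP) lies midway between the tips of the shut fingers; the grasp point (between the pads) lies 19 mm behind it; z points along the fingers, y is the line along which they close (so a half turn about z gives the same grasp; the last joint's range is limited). The gripper opens to 94 mm and grips with 3 to 60 N. Pads are 16 mm wide; open, the fingers measure 119 mm over their backs; the gripper's body (75 mm by 177 mm) begins 78 mm behind the grasp point.
Start: joints at [1.133, 0.417, -0.01, 1.614, 0.005, 1.111, -0.053], TCP at [240.958, -576.661, 205.425] pointing down, gripper open.
Joint ranges: [-2.81, 2.81], [-0.39, 2.02], [-1.27, 1.25], [0.06, 2.57], [-1.19, 4.33], [0.19, 2], [-2.82, 2.82]. Speed limits (rad/s): [1.89, 1.89, 2.39, 2.39, 3.01, 3.01, 3.01].

## Interface

Orientations are given as a unit quaternion [x, y, z, w].
In Python, from workcell import bot gives the robot as it stands. The module is installed in compiled form; this text tells all that it offers. Calls block until the motion is done:
- bot.move_ptp(position, orientation): joint-space move of the TCP to a pose.
- bot.movel(position, frame=None, speed=150, threshold=None): straight line of the TCP; frame=None keeps the orientation; speed is the mean speed in mm/s. With threshold (N) it stops when the force on the tool has changed by that much, and returns True; else False.
- bot.goto_joints(angles): joint-space move.
- bot.move_gripper(opening, f_grip=None): finger opening in mm; f_grip is the grip in N (None keeps the last); returns when the fingers have stopped.
- bot.wait(seconds).
- bot.inverse_kinematics(position, orientation): joint angles nearest the present ones, or None.
- bot.camera(name): name is "side" or "top" or "wrist"; returns a dict with "color" (420x560x3 uint8, red, green, blue), "depth" (420x560 float32, mm along the optical axis (not along the pixel's ray), 0 where there is no reading), "vertical_fov" (degrees; the focal length in pixels is half the picture's height over the tangent of half this angle, whatever the lens; pixels are square), "cx", "cy" (the principal point, pixels), "T" (4x4, takes a point from camera to world coordinates). Camera axes: x right, y down, z forward; pixel columns grow to the right and rows downward; lengths in mm; the calibration is good to about 2 mm. The wrist camera is an equidistant fisheye: a pixel r from the principal point sees the ray r / f radians off the axis. A picture is of the moment at which its call begins.
A pose or a line that the arm cannot do raises bot.MotionError and nothing moves.
- bot.hand_in(): hands the job in; it is judged then, once.
Trained networks look in the newest picture that a camera, given by its name, has taken for a name from the list of things; names that differ only in an ending like _2 or _b are one class to them, and where a whole thing is asked for, a point or a joint stands for the part that bears it (a point fixed in the world has none). Each returns a list of dicts, best first, with "score" (0 to 1); they miss things now and then, are a little off and sometimes report something else, mostly with a low value. They report only what shows in the picture. A call takes as long as a camera call. They do not tell look-alikes from the thing itself.
- bot.masks_of(camera, thing): "mask" (420x560 bool, what is visible of it) and "uv" ([column, row] in pixels, amid what is visible of it).
- bot.landmark_of(camera, thing): "uv" ([column, row] in pixels: a listed point, or the origin of a listed thing).
Readings, each from a call of its own:
- bot.read_time(): time.
- bot.read_joints(): joint angles.
- bot.read_dq(): joint speeds.
- bot.read_joint_efforts(): joint torques, N m.
- bot.read_ee_pos(): TCP position.
- bot.read_eef_rot(): TCP orientation.
- bot.read_wrist_force(): force on the tool from outside, world axes, zero at the start.
- bot.read_ft_torque(): the same for the moment, N m.
- bot.read_grip_width(): finger opening in mm.
- bot.read_grip_force(): force on a finger pad.
Only numpy, scipy, OpenCV 4.12 (cv2) and the standard library are available. Lean on these libraries where they do the work, as an engineer would, in place of code of your own. Each camera call takes 0.05 s, during which the arm holds its last target. There are 200 camera calls.

## Working session

There is one attempt and no reset: what is moved stays moved. The work goes in short steps, each a Python script; the robot and the scene stay as the last script left them, time stands still between calls to the robot, and variables do not carry over. Pictures are saved under pics/ and viewed, at most 10 in all, crops included, and the job is handed in when it is done.

```bash
mkdir -p pics; cat > h.py <<'E'
import numpy as np, cv2
from workcell import bot
from scipy.spatial.transform import Rotation as R
def ray(c,uv,name):
    f=210/np.tan(np.radians(c["vertical_fov"]/2)); x=(uv[0]-c["cx"])/f; y=(uv[1]-c["cy"])/f
    if name=="wrist":
        r=np.hypot(x,y); s=np.sin(r)/max(r,1e-9); d=np.array([x*s,y*s,np.cos(r)])
    else: d=np.array([x,y,1.])
    return c["T"][:3,:3]@d, c["T"][:3,3], d
def atz(c,uv,name,z):
    d,o,_=ray(c,uv,name); return o+d*(z-o[2])/d[2]
def atdepth(c,uv,name):
    d,o,l=ray(c,uv,name); u,v=int(round(uv[0])),int(round(uv[1])); return o+d*c["depth"][v,u]/l[2]
def save(c,n): cv2.imwrite("pics/"+n,c["color"][:,:,::-1])
def down(yaw): # tool z down, tool y horizontal at angle yaw
    y=np.array([np.cos(yaw),np.sin(yaw),0]); z=np.array([0,0,-1.]); return R.from_matrix(np.c_[np.cross(y,z),y,z]).as_quat()
E
python3 - <<'E'
from h import *
np.set_printoptions(precision=1,suppress=True)
for n in("top","side"):
    c=bot.camera(n); save(c,n+"0.png"); print(n,c["T"],c["vertical_fov"])
    for t,z in(("hook_grip",20),("hook_tip",5),("eye",42),("bay_front",42),("mat",0),("jar",0),("holder",0),("wristwatch",3),("hook",3)):
        for d in bot.landmark_of(n,t)[:3]: print(n,t,round(d["score"],2),np.array(d["uv"]),atz(c,d["uv"],n,z),atdepth(c,d["uv"],n))
E
```

```text
top [[   0.    -1.     0.2  335.9]
 [  -1.    -0.     0.   -46.2]
 [  -0.    -0.2   -1.  1164.5]
 [   0.     0.     0.     1. ]] 50.28388739404134
top hook_grip 0.89 [393.3 347.8] [ 178.4 -325.3   20. ] [ 180.1 -322.4   31.9]
top hook_grip 0.85 [345.1 121.7] [ 760.8 -213.1   20. ] [ 756.1 -211.3   32.9]
top hook_grip 0.61 [411.6 258.1] [ 399.5 -378.1   20. ] [ 398.7 -373.9   34.5]
top hook_tip 0.91 [435.  313.6] [ 261.1 -436.7    5. ] [ 261.  -437.3    3.2]
top hook_tip 0.8 [363.1  81.3] [ 883.1 -266.1    5. ] [ 885.6 -267.2   -0.5]
top hook_tip 0.59 [411.9 206.3] [ 535.9 -388.     5. ] [ 533.  -383.    21.8]
top eye 0.77 [222.1 158.8] [649.  109.5  42. ] [648.8 109.4  42.5]
top bay_front 0.79 [222.6 142.7] [692.2 109.6  42. ] [684.6 106.3  65.8]
top mat 0.95 [391.9 235.2] [ 459.6 -334.6    0. ] [ 459.1 -333.4    4.9]
top jar 0.72 [182.1 172.4] [622.1 221.1   0. ] [609.9 209.7  49.5]
top holder 0.77 [259.3 190.1] [576.   13.9   0. ] [570.4  12.5  27.1]
top holder 0.71 [361.4 226.1] [ 482.7 -255.4    0. ] [ 481.  -253.    13.6]
top wristwatch 0.79 [361.4 224.4] [ 486.8 -254.9    3. ] 
[... 952 characters left out ...]
.9] [696.9 108.5  42. ] [676.3 126.5  61.9]
side mat 0.89 [353.1 186.4] [ 458.2 -343.8    0. ] [ 459.5 -347.    -2.1]
side mat 0.66 [202.5 209.5] [776.  -22.5   0. ] [692.7  57.2  76.7]
side jar 0.7 [184.3 280. ] [624.4 214.8   0. ] [607.1 228.5  20.1]
side holder 0.82 [248.8 235.2] [593.2   7.7   0. ] [578.6  25.5  18. ]
side wristwatch 0.69 [333.9 199.4] [ 475. -247.    3.] [ 470.3 -236.8   10.4]
side wristwatch 0.6 [192.1 358.7] [464.9 364.7   3. ] [465.4 364.3   2.1]
side hook 0.95 [373.6 186.9] [ 401.8 -366.7    3. ] [ 401.  -364.5    4.4]
side hook 0.94 [444.3 218.4] [ 177.5 -309.2    3. ] [ 176.7 -302.6    7.5]
side hook 0.65 [244.8 181.3] [ 760.2 -202.8    3. ] [ 740.8 -178.8   21.3]
```

View pics/top0.png

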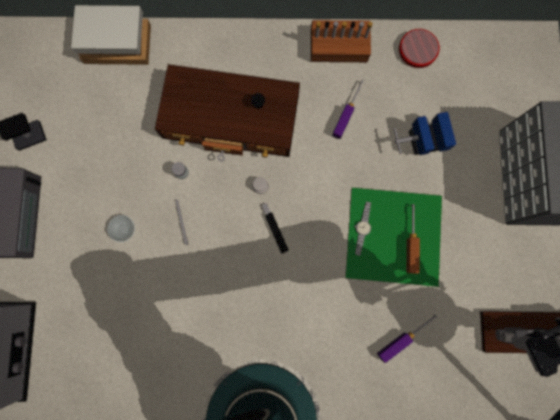

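View pics/side0.png

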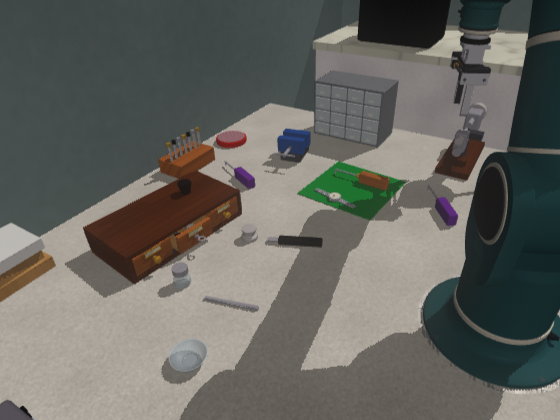

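The hook I want is the orange wooden one on the mat at (413,250) in the top view; the purple ones are decoys. The eye is at about (216,157), on the middle drawer of the rotated chest. Next is a closer look with the wrist camera, over the eye first and then over the hook.

```bash
python3 - <<'E'
from h import *
np.set_printoptions(precision=2,suppress=True)
print(bot.read_eef_rot(), down(np.pi/2), down(-np.pi/2))
for yaw in(np.pi/2,-np.pi/2):
    print(bot.inverse_kinematics([520,120,250],down(yaw-.12)),bot.inverse_kinematics([400,-378,200],down(yaw)))
c=bot.camera("wrist"); print(np.linalg.inv(np.r_[np.c_[R.from_quat(bot.read_eef_rot()).as_matrix(),bot.read_ee_pos()],[[0,0,0,1]]])@c["T"])
E
```

```text
[ 0.98  0.2  -0.   -0.  ] [0. 1. 0. 0.] [1. 0. 0. 0.]
[ 0.5   0.34 -0.97  1.76  0.3   1.19  0.9 ] [ 1.19  0.34 -0.6   1.79  0.22  1.07  2.08]
[ 0.35  0.29 -0.76  1.77  0.21  1.17 -2.16] [ 0.73  0.29 -0.03  1.81  0.01  1.04 -0.88]
[[   0.     -0.97   -0.24   70.97]
 [   1.      0.      0.     -0.82]
 [  -0.     -0.24    0.97 -180.66]
 [   0.      0.      0.      1.  ]]
```

```bash
cat >> h.py <<'E'
def look(n,things,pic=None):
    c=bot.camera(n)
    if pic: save(c,pic)
    for t,z in things:
        for d in bot.landmark_of(n,t)[:2]: print(n,t,round(d["score"],2),np.array(d["uv"]),"atz",atz(c,d["uv"],n,z),"dep",atdepth(c,d["uv"],n))
    return c
E
python3 - <<'E'
from h import *
np.set_printoptions(precision=1,suppress=True)
bot.move_ptp([420,-378,150],down(-np.pi/2))
c=look("wrist",(("hook_grip",20),("hook_tip",5),("hook",3)),"w1.png")
m=bot.masks_of("wrist","hook")[0]["mask"]
v,u=np.nonzero(m&(c["depth"]>0)); P=np.array([atdepth(c,(a,b),"wrist") for a,b in zip(u,v)])
h=P[(P[:,2]>30)&(P[:,2]<45)]; print(len(h),h.min(0),h.max(0))
r=cv2.minAreaRect(h[:,:2].astype(np.float32)); print(r)
s=P[(P[:,2]>10)&(P[:,2]<27)&(P[:,0]>460)]; print(len(s), np.polyfit(s[:,0],s[:,1],1), np.degrees(np.arctan(np.polyfit(s[:,0],s[:,1],1)[0])),s.max(0),np.median(s[:,2]))
print(bot.read_time(),bot.read_joints())
E
```

```text
wrist hook_grip 0.93 [240.1 382.8] atz [ 180.1 -330.3   20. ] dep [ 442.7 -370.9  283.5]
wrist hook_tip 0.8 [282.8  83. ] atz [ 536.  -383.9    5. ] dep [ 533.5 -383.6   23. ]
wrist hook_tip 0.69 [318.7 329.6] atz [ 257.3 -428.5    5. ] dep [ 444.  -388.1  266.6]
wrist hook 0.81 [277.9 209.8] atz [ 406.4 -379.1    3. ] dep [ 415.6 -379.    38.9]
wrist hook 0.67 [236.2 160.1] atz [ 458.4 -336.8    3. ] dep [ 458.7 -337.1    5.3]
2491 [ 363.3 -393.9   30.1] [ 461.9 -365.4   40.4]
((412.854736328125, -379.4602355957031), (26.037242889404297, 98.10963439941406), 87.44571685791016)
455 [  -0. -362.] -2.4482199155490285 [ 539.5 -374.4   27. ] 23.505528652723683
2.3583 [ 0.7  0.4 -0.   1.8  0.   1.  -0.9]
```

View pics/w1.png

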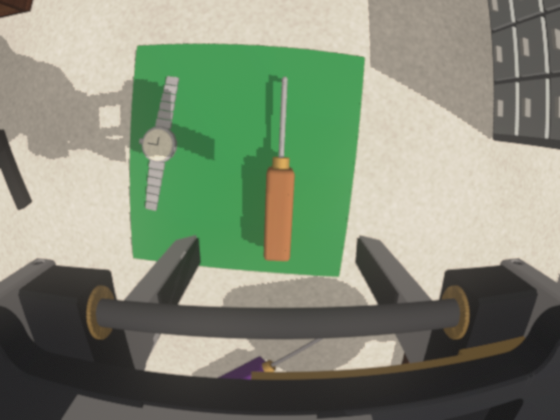

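The wooden hook lies along +x: handle (277,215), ferrule (281,163), tip (284,80). The watch is clear of it at (160,140). I'll grasp it now.

```bash
python3 - <<'E'
from h import *
np.set_printoptions(precision=3,suppress=True)
q=down(-np.pi/2-np.radians(2.5))
bot.move_gripper(60)
bot.move_ptp([407.5,-379.2,70],q)
bot.movel([407.5,-379.2,8],speed=80)
print(bot.read_wrist_force())
bot.move_gripper(10,50)
print(bot.read_ee_pos(),bot.read_grip_width(),bot.read_grip_force(),bot.read_wrist_force())
bot.movel([407.5,-379.2,120],speed=150)
# look pose: eye ~ (650,109), chest yaw ~ -7deg; stand grip about 160 short of the eye
a=np.radians(-7); d=np.array([np.cos(a),np.sin(a)]); p=np.array([650,109.5])-165*d
qq=down(-np.pi/2+a); print(bot.inverse_kinematics([*p,130],qq))
bot.move_ptp([*p,130],qq)
c=look("wrist",(("eye",42),("bay_front",42),("hook_tip",107+10),("hook_grip",0)),"w2.png")
for d in bot.masks_of("wrist","eye")[:2]: print(d["score"],d["uv"],d["mask"].sum())
np.savez("w2.npz",**c)
t=look("top",(("eye",42),("bay_front",42)))
print(bot.read_wrist_force(),bot.read_time(),bot.read_ee_pos(),bot.read_grip_width())
E
```

```text
[-0.312  0.527  0.469]
[ 407.511 -379.276    8.099] 25.866570743055874 49.99878644943237 [-0.466 -0.408  1.845]
[-0.031  0.313 -0.34   1.975  0.134  0.875 -2.136]
wrist eye 0.65 [270.1  18.9] atz [650.824 115.13   42.   ] dep [664.977 114.261   1.669]
wrist hook_tip 0.8 [277.2  23.8] atz [620.734 112.952 117.   ] dep [611.208 114.135 145.743]
wrist hook_grip 0.93 [276.8 257.1] atz [428.106 137.195   0.   ] dep [494.462 128.788 160.388]
wrist hook_grip 0.53 [276.1 248. ] atz [438.203 136.659   0.   ] dep [499.302 128.535 160.277]
0.76 [269.7, 2.4] 913
top eye 0.88 [219.4 157.1] atz [653.427 116.656  42.   ] dep [664.442 122.305   3.058]
top bay_front 0.82 [220.4 141.4] atz [695.662 115.418  42.   ] dep [691.311 113.463  55.576]
[ 0.514 -0.26  -0.676] 8.2417 [486.259 129.515 130.014] 25.583331259209796
```

View pics/w2.png

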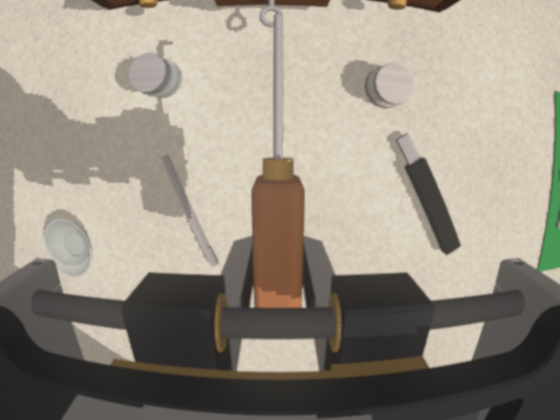

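The hook is held squarely and its tip shows at (277,20), close to the eye ring at (270,16). I'll back off a little to get the ring clear and measure the chest's yaw.

```bash
python3 - <<'E'
from h import *
np.set_printoptions(precision=2,suppress=True)
a=np.radians(-7); d=np.array([np.cos(a),np.sin(a)]); p=np.array([651,115])-215*d
bot.movel([*p,150])
c=look("wrist",(("eye",42),("bay_front",42),("drawer_a",12)),"w3.png"); np.savez("w3.npz",**c)
t=bot.camera("top"); np.savez("t3.npz",**t)
for n,c in(("top",t),("wrist",c)):
    f=210/np.tan(np.radians(c["vertical_fov"]/2)); V,U=np.mgrid[:420,:560]
    P=np.array([atdepth(c,(u,v),n) for u,v in zip(U.ravel(),V.ravel())])
    k=(P[:,2]>72)&(P[:,2]<88)&(P[:,0]>620)&(P[:,0]<960)&(abs(P[:,1]-110)<300)
    h=P[k]; print(n,len(h))
    if n=="top": print(cv2.minAreaRect(h[:,:2].astype(np.float32)))
    y=h[:,1]; b=np.arange(y.min()+8,y.max()-8,6)
    fr=np.array([[yy,h[(abs(y-yy)<3),0].min()] for yy in b if (abs(y-yy)<3).any()])
    pf=np.polyfit(fr[:,0],fr[:,1],1); r=fr[:,1]-np.polyval(pf,fr[:,0]); g=abs(r)<5; pf=np.polyfit(fr[g,0],fr[g,1],1)
    print("front x=m*y+b",pf,"yaw",-np.degrees(np.arctan(pf[0])),np.std(r[g]),g.sum(),y.min(),y.max())
E
```

```text
wrist bay_front 0.42 [274.6 249.5] atz [397.   149.52  42.  ] dep [450.2  141.78 180.32]
top 9290
((800.913818359375, 175.7396240234375), (529.7417602539062, 222.2218780517578), 75.01827239990234)
front x=m*y+b [  0.17 674.86] yaw -9.417891538858477 2.8197405817155654 5 -87.40143432884432 409.6636598490949
wrist 0Traceback (most recent call last):
  File "<stdin>", line 13, in <module>
    return umr_minimum(a, axis, None, out, keepdims, initial, where)
ValueError: zero-size array to reduction operation minimum which has no identity
```

View pics/w3.png

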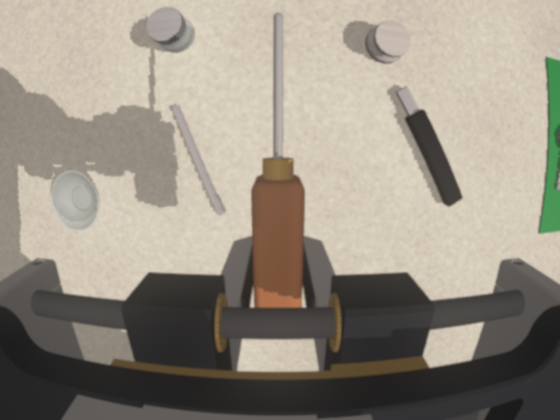

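This view is too far back: the ring is out of frame and only the tip shows, at (278,15). I'll go forward, high and offset to one side, and fit the chest from the top depth.

```bash
python3 - <<'E'
from h import *
np.set_printoptions(precision=2,suppress=True)
t=np.load("t3.npz"); V,U=np.mgrid[:420,:560]
P=np.array([atdepth(t,(u,v),"top") for u,v in zip(U.ravel(),V.ravel())]).reshape(420,560,3)
m=((P[:,:,2]>68)&(P[:,:,2]<92)&(P[:,:,0]>600)).astype(np.uint8)
n,l,s,cc=cv2.connectedComponentsWithStats(m)
i=l[110,200]; h=P[l==i]; print(s[i],cv2.minAreaRect(h[:,:2].astype(np.float32)))
a=np.radians(-7); d=np.array([np.cos(a),np.sin(a)]); e=np.array([-d[1],d[0]]); p=np.array([651,113])-105*d-30*e
bot.movel([*p,150])
c=look("wrist",(("eye",42),("bay_front",42),("hook_tip",137)),"w4.png"); np.savez("w4.npz",**c)
print(bot.read_time(),bot.read_ee_pos())
E
```

```text
[ 154   64  146   86 9050] ((780.6748657226562, 96.40321350097656), (348.9331970214844, 182.01719665527344), 82.05716705322266)
wrist eye 0.79 [244.2  88.4] atz [652.01 113.16  42.  ] dep [657.61 116.64   0.93]
wrist bay_front 0.92 [244.9  43.7] atz [693.01 107.74  42.  ] dep [689.14 106.82  55.93]
wrist hook_tip 0.57 [278.7  23.9] atz [676.56  80.12 137.  ] dep [667.02  81.41 165.91]
10.1167 [542.73  96.35 150.2 ]
```

View pics/w4.png

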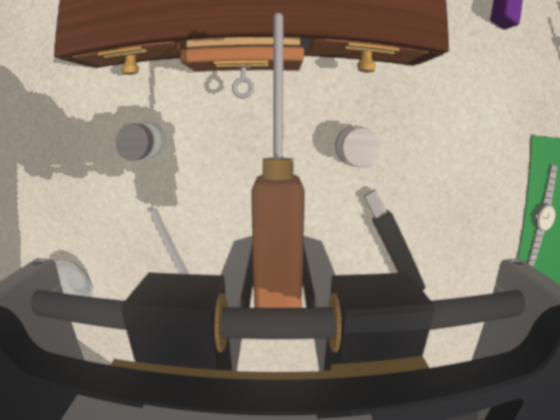

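The ring shows clearly at (243,87), the shank end at (278,14), and the drawer slightly ajar. I'll zoom in for sub-pixel positions.

```bash
python3 - <<'E'
from h import *
np.set_printoptions(precision=2,suppress=True)
c=np.load("w4.npz"); im=c["color"][:,:,::-1]
A=cv2.resize(im[70:110,220:264],None,fx=9,fy=9,interpolation=cv2.INTER_NEAREST); B=cv2.resize(im[4:44,258:302],None,fx=9,fy=9,interpolation=cv2.INTER_NEAREST)
cv2.imwrite("pics/z4.png",np.hstack([A,B]))
for uv in((278.5,14),(278.5,16)): print("end",atz(c,uv,"wrist",162),atdepth(c,uv,"wrist"))
Rt=R.from_quat(bot.read_eef_rot()).as_matrix()
for z in(162,): print("tool frame", Rt.T@(atz(c,(278.5,14),"wrist",z)-bot.read_ee_pos()), "handle sample", Rt.T@(atz(c,(278,175),"wrist",162)-bot.read_ee_pos()))
for uv in((242.5,87),(242.5,88),(243.5,87)): print("ring",atz(c,uv,"wrist",42))
E
```

```text
end [674.04  80.64 162.  ] [672.78  80.81 165.46]
end [672.87  80.79 162.  ] [671.69  80.94 165.31]
tool frame [132.24  -0.33 -11.78] handle sample [ 46.06  -0.55 -11.79]
ring [653.49 114.5   42.  ]
ring [652.59 114.6   42.  ]
ring [653.36 113.62  42.  ]
```

View pics/z4.png

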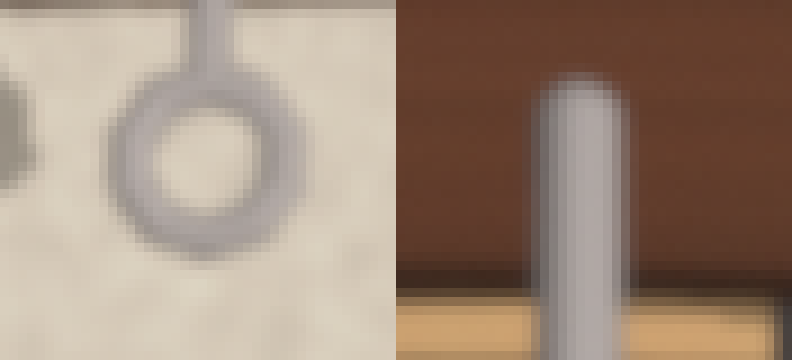

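```bash
cat >> h.py <<'E'
a=np.radians(-7.94); D=np.array([np.cos(a),np.sin(a),0]); E_=np.array([-D[1],D[0],0]); Q=down(-np.pi/2+a)
E
python3 - <<'E'
from h import *
np.set_printoptions(precision=2,suppress=True)
p=np.array([653.1,114.6,0])-131*D-0.4*E_
bot.move_ptp([p[0],p[1],150],Q)
bot.movel([p[0],p[1],57],speed=100)
c=bot.camera("wrist"); np.savez("w5.npz",**c)
im=c["color"][:,:,::-1]
A=cv2.resize(im[0:60,240:320],None,fx=9,fy=9,interpolation=cv2.INTER_NEAREST); cv2.imwrite("pics/z5.png",A)
print(bot.read_ee_pos(),bot.read_time(),bot.read_wrist_force())
E
```

```text
[523.7  132.4   57.63] 11.5417 [-0.86  0.4  -0.89]
```

View pics/z5.png

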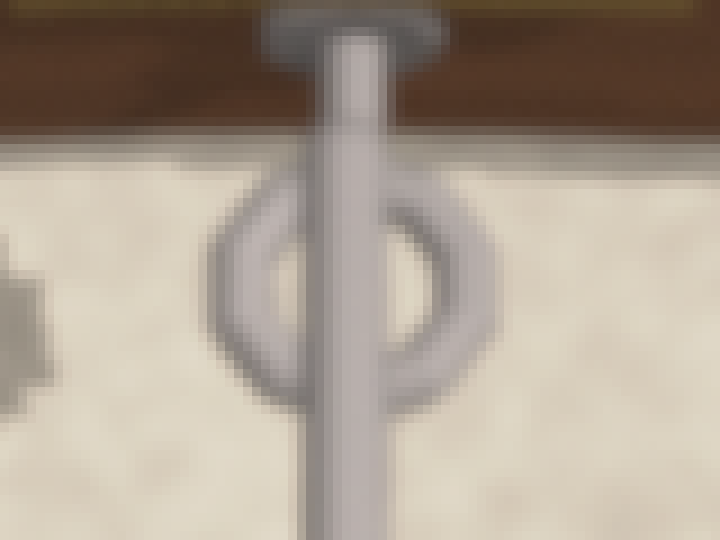

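Close view: the ring is centred on about (278.6,31), with the shank passing nearly over its middle and ending at about (278,12.8). I'll work out the remaining offset with the heights.

```bash
python3 - <<'E'
from h import *
np.set_printoptions(precision=2,suppress=True)
c=np.load("w5.npz"); p=np.array([523.7,132.4,57.63])
for uv in ((278.6,31.2),(278.6,30.2)):
  r=atz(c,uv,"wrist",42); s=atz(c,(277.9,12.8),"wrist",69.6)
  for x in(r,s): print(x,"fwd",(x-p)@D,"lat",(x-p)@E_)
E
```

```text
[653.59 114.38  42.  ] fwd 131.13421548219853 lat 0.10012079089091941
[655.74 114.56  69.6 ] fwd 133.23977915950428 lat 0.5666586437889869
[654.25 114.29  42.  ] fwd 131.79636887707878 lat 0.10011475182244922
[655.74 114.56  69.6 ] fwd 133.23977915950428 lat 0.5666586437889869
```

```bash
python3 - <<'E'
from h import *
np.set_printoptions(precision=2,suppress=True)
p=np.array([653.1,114.6,0])-131*D-0.4*E_+0.4*D-0.45*E_
f0=bot.read_wrist_force(); print(f0)
print(bot.movel([p[0],p[1],39],speed=20,threshold=4)); bot.wait(.3)
print(bot.read_ee_pos(),bot.read_time(),bot.read_wrist_force()-f0)
E
```

```text
[-0.86  0.4  -0.89]
False
[523.67 131.8   39.07] 12.8917 [ 0.02 -0.27 -0.25]
```

```bash
python3 - <<'E'
from h import *
np.set_printoptions(precision=2,suppress=True)
f0=bot.read_wrist_force(); s=bot.read_ee_pos()
t=s-6*D; print(bot.movel(t,speed=10,threshold=7)); print((bot.read_ee_pos()-s)@D,(bot.read_wrist_force()-f0)@D, bot.read_wrist_force()-f0)
t=s-35*D; t[2]=s[2]; print(bot.movel(t,speed=15,threshold=7)); print((bot.read_ee_pos()-s)@D,(bot.read_wrist_force()-f0)@D, bot.read_wrist_force()-f0)
np.save("f0.npy",f0); np.save("s.npy",s); print(bot.read_time())
E
```

```text
False
-5.982197076054528 2.3019579112115967 [ 2.22 -0.72 -0.37]
False
-34.98596660977517 3.371855048208525 [ 3.29 -0.83 -0.88]
15.725
```

```bash
python3 - <<'E'
from h import *
np.set_printoptions(precision=2,suppress=True)
f0=np.load("f0.npy"); s=np.load("s.npy"); F=lambda:(bot.read_wrist_force()-f0)@D
t=s-82*D; r=bot.movel(t,speed=12,threshold=4); print(r,(bot.read_ee_pos()-s)@D,F(),bot.read_time())
bot.wait(.1); print((bot.read_ee_pos()-s)@D,F())
if r:
    x=(bot.read_ee_pos()-s)@D
    for i in range(30):
        if F()>8.7: break
        x-=.15; t=s+x*D; bot.movel(t,speed=3); print(round(x,2),round((bot.read_ee_pos()-s)@D,2),round(F(),2))
    for i in range(8): bot.wait(.1); print(round((bot.read_ee_pos()-s)@D,2),round(F(),2),end=" | ")
    print(bot.read_time(),bot.read_wrist_force()-f0)
E
```

```text
True -66.74976237420495 4.103269900004094 18.1667
-66.75363003899783 3.9767764957820635
-66.9 -66.78 5.12
-67.05 -66.85 5.86
-67.2 -66.87 6.8
-67.35 -66.91 7.31
-67.5 -66.9 7.57
-67.65 -66.99 8.27
-67.8 -66.98 9.97
-67.02 10.78 | -66.97 9.86 | -67.01 9.72 | -66.99 9.77 | -66.99 9.58 | -66.98 9.39 | -67.0 9.56 | -67.0 9.61 | 20.8167 [ 9.45 -1.83 -2.23]
```

The drawer is against its stop, and I held about 9.7 N at a standstill for 0.8 s. Next: slacken, lift out, and look.

```bash
python3 - <<'E'
from h import *
np.set_printoptions(precision=2,suppress=True)
f0=np.load("f0.npy"); s=np.load("s.npy")
x=-66.9
for x in(-66.2,-65.2,-64.3):
    bot.movel(s+x*D,speed=8); print(x,(bot.read_ee_pos()-s)@D,bot.read_wrist_force()-f0)
t=s-64.3*D; t[2]=57; print(bot.movel(t,speed=30,threshold=4),bot.read_ee_pos(),bot.read_wrist_force()-f0)
t[2]=130; bot.movel(t)
look("top",(("eye",42),)); save(bot.camera("wrist"),"w6.png"); print(bot.read_time(),bot.read_grip_width())
E
```

```text
-66.2 -66.5242721453146 [ 2.29  0.31 -0.22]
-65.2 -65.35506929790337 [ 1.06 -0.23  0.23]
-64.3 -64.27945406903243 [ 0.16 -0.99  1.33]
False [459.93 140.64  56.97] [ 0.85 -0.98 -0.68]
top eye 0.85 [216.2 182.4] atz [586.32 122.7   42.  ] dep [594.48 128.2    5.43]
23.2417 25.670770555163774
```

View pics/w6.png

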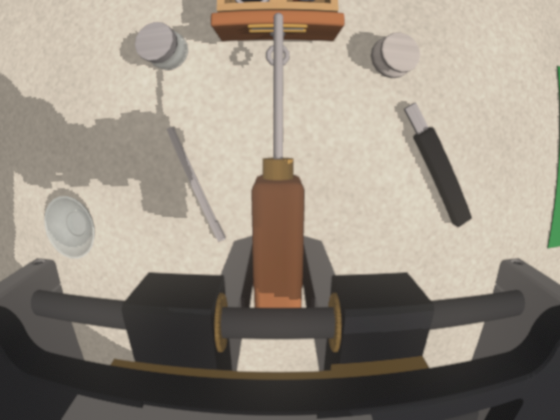

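The hook is free, the drawer stays open, and the ring is intact at (278,54). I'll return the hook to where it lay.

```bash
python3 - <<'E'
from h import *
np.set_printoptions(precision=2,suppress=True)
q=down(-np.pi/2-np.radians(2.5))
p=bot.read_ee_pos()-40*D; p[2]=150; bot.movel(p)
bot.move_ptp([407.5,-379.2,100],q)
bot.movel([407.5,-379.2,20],speed=80)
f0=bot.read_wrist_force()
print(bot.movel([407.5,-379.2,7.6],speed=15,threshold=3),bot.read_ee_pos(),bot.read_wrist_force()-f0)
bot.move_gripper(50); bot.wait(.3)
bot.movel([407.5,-379.2,120],speed=100)
bot.movel([390,-379.2,170])
c=look("wrist",(("hook_tip",5),("hook",3)),"w7.png"); look("top",(("eye",42),)); print(bot.read_time())
E
```

```text
True [ 407.39 -379.12    8.11] [-1.6   1.48  8.84]
wrist hook_tip 0.92 [274.7  57.5] atz [ 537.16 -381.68    5.  ] dep [ 533.35 -381.67   22.23]
wrist hook_tip 0.83 [326.1 300.6] atz [ 255.27 -431.99    5.  ] dep [ 260.49 -430.71   13.76]
wrist hook 0.94 [277.  179.2] atz [ 406.05 -378.42    3.  ] dep [ 411.55 -378.72   37.91]
wrist hook 0.59 [247.  351.8] atz [ 177.13 -328.12    3.  ] dep [ 199.72 -332.36   30.65]
top eye 0.96 [215.1 181.1] atz [589.71 125.64  42.  ] dep [598.85 131.83   1.56]
30.4083
```

View pics/w7.png

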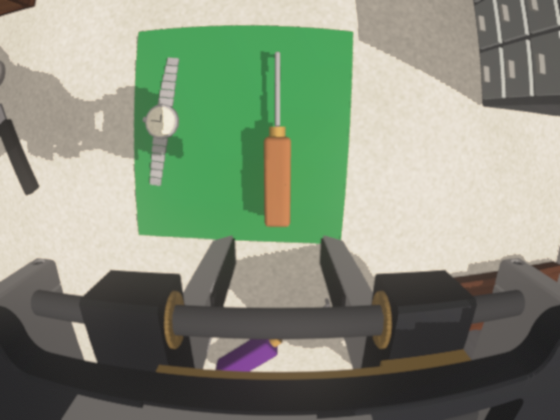

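The hook lies back on the mat, handle at (277,180) and tip at (277,55), upright with its tip down. The watch is undisturbed.

```bash
python3 -c "
from workcell import bot
print(bot.hand_in())"
```

```text
the job is handed in; nothing more can be done
None
```

Job handed in at about 30 s of robot time: I drew the drawer about 67 mm to its stop, held about 9.7 N there for 0.8 s, left it open, and laid the wooden hook back on the mat, tip down, where it had lain.

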